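# Seat the test cover on its locating pin and hold it pressed

### The arm

A 6-joint arm with a two-finger parallel gripper is mounted at the origin on a cart in front of the work surface, level with it; the furniture and walls round the work are solid. World frame = base frame: x ahead of the robot, y to its left, z up, the work surface at z = 0. Lengths are in m, angles in degrees, forces in N, time in s.
With the tool pointing down it reaches from about 0.35 to 0.975 m from the base axis. Payload 4.9 kg.
Tool frame: the origin (TCP) lies at the very end of the fingers, on their centre line; the grasp point (between the pads) lies 19 mm behind it; x points along the fingers, z is the direction in which the jaws open and shut, and the axes are right-handed (so a half turn about x gives the same grasp; the last joint's range is limited). The gripper opens to 85 mm and grips with 20 to 120 N. Pads are 22 mm wide; open, the fingers measure 114 mm over their backs; the gripper's body (76 mm by 85 mm) begins 54 mm behind the grasp point. The pads swing forward as they close: fully open they stand 13 mm farther back than shut.
Start: joints at [60.562, 3.019, 92.412, -0, 84.569, -6.818], TCP at [0.24, 0.577, 0.204] pointing down, gripper open.
Joint ranges: [-172.51, 172.51], [-57.92, 126.97], [3.15, 148.05], [-58.71, 238.71], [5.1, 150.11], [-179.66, 179.66]. Speed limits (degrees/s): [147.25, 147.25, 180, 180, 180, 180].

### API

Orientations are given as a 3x3 rotation matrix whose columns are the frame's x, y, z axes.
In Python, from station import manip gives the robot as it stands.
- The arm moves only by the tool apply_moves, never from a script. Its argument "series" is a list of rows, each an object of numbers: "gripper": the opening, from -1 (shut) to 1 (fully open); "tx", "ty", "tz": the shift along the tool's x, y, z in mm; "turn": the turn about the tool's x in rad. In form: [{"gripper": .., "tx": .., "ty": .., "tz": .., "turn": ..}, ...]. A call has exactly 10 rows; each row is the pose to reach, as a shift and turn from the pose measured when the call began, along the tool's axes at that moment; what a row does not reach only later rows make up. A row lasts 1/10 s, in which the tool goes at most 50 mm and 8.59 degrees, less where a joint would pass 70% of its speed; a pose out of reach is approached as far as the arm can. A call with a gripper value outside its range is refused whole. The fingers move at their own pace and stop on an object; "newtons" is the grip in N (left out, the last holds). Time passes only in rows, so rows that repeat a pose let the fingers close, or fill a call up. It gives the time, the measured TCP pose, the force and the opening at its end, in the units of the state.
- manip.state(): the state, without advancing time (a new reading comes with each control period).
- manip.camera(name): name is "scene" or "side" or "wrist"; returns a dict with "color" (480x640x3 uint8, red, green, blue), "K" (3x3 intrinsics, pixels), "R" (3x3) and "t" (3): a world point X has camera coordinates R X + t; the wrist camera has in their place "T_tool_cam" (4x4, takes a point from camera to tool coordinates, whose origin is the TCP and whose axes are the tool frame's). Camera axes: x right, y down, z forward; pixel columns grow to the right and rows downward; lengths in m; the calibration is good to about 2 mm. A picture is of the moment at which its call begins: read the wrist's pose just before it. There is no depth.
- manip.close_job(): hands the job in, once; it reports no verdict.
Trained networks look in the newest picture that a camera, given by its name, has taken for a name from the list of things; names that differ only in an ending like _2 or _b are one class to them, and where a whole thing is asked for, a point or a joint stands for the part that bears it (a point fixed in the world has none). Each returns a list of dicts, best first, with "p" (0 to 1); they miss things now and then, are a little off and sometimes report something else, mostly with a low value. They report only what shows in the picture. A call takes as long as a camera call. They do not tell look-alikes from the thing itself.
- manip.spot_in(query, camera): "bbox" ([left, top, right, bottom] in pixels, round what is visible of it).
The state is a dict: "time": time; "qpos": joint angles; "qvel": joint speeds; "tau": joint torques, N m; "ee_pos": TCP position; "orientation": TCP orientation; "contact_force": force on the tool from outside, world axes, zero at the start; "moment": the same for the moment, N m; "opening": opening from 0.0 (shut) to 1.0 (fully open).
Only numpy, scipy, OpenCV 4.12 (cv2) and the standard library are available. Lean on these libraries where they do the work, as an engineer would, in place of code of your own. Each camera call takes 0.05 s, during which the arm holds its last target.

### The job

Fit the metal cover plate with the black bar handle onto the low sprung test fixture: the steel pin in the fixture's slot must go up into the socket hidden under the middle of the cover. The pin is clamped at a different place along the slot each day, so rest the cover lightly on the pin, square with the fixture, and slide it along the slot until it drops on and lies flat on the sprung seat. Then press the cover straight down until the seat is fully down at its stop, and finish like that, still gripping the handle and holding the cover down; do not knock over or push away the vials and cups standing around.

Things in the scene. Friction and masses are not known exactly. Their poses are not given: they have to be found in the camera images.
- fixture: Fixed sprung test fixture; origin at the centre of its underside on the bench, x along its long side, z up. Grey base 170 (x) x 120 (y) x 22 mm high; above it on four springs an aluminium seat plate 130 (x) x 90 (y) x 8 mm, top at z = 38 mm when up, with a slot through it 60 mm long in x, 20 mm wide, centred.
- slot (a point): Point above the middle of the slot, fixed to the fixture, 53 mm above the bench: the height of the pin's top. The round steel pin, 10 mm across with rounded top (15 mm above the raised seat), stands fixed upright in the slot on the line y = 0 of the fixture; its x is anywhere from -18 to +18 mm, changes each time and is not reported: find it by feel or by eye.
- cover: Loose cover, 0.28 to 0.46 kg; origin at the centre of its underside, z up; starts flat on the bench. Aluminium plate 110 (x) x 84 (y) x 25 mm; underside flat but for a central blind socket, 14 x 14 mm, 22 mm deep. May be fitted either way round. Underside height: 53 mm on the pin top, 38 mm dropped on the raised seat, 32 mm fully pressed.
- handle (a point): Middle of the cover's black plastic bar handle, 45 mm above the cover's underside and straight over the socket. The bar is 50 mm long in the cover's x, 18 mm thick in its y, and reaches from 25 to 66 mm above the underside, edges rounded; grip it across its thickness.
- seat (a joint): How far the sprung seat plate is pressed down, in m: 0 up (it stays up under the cover's own weight), 0.006 at its lower stop. The push needed beyond the cover's weight is about 1 to 3 N to start and 10 to 12 N at the stop (1500 N/m).
- vial_5: Bystander, loose: slim screw-cap tube 24 mm across, 103 mm tall, standing upright; origin at the centre of its underside, z up.
- reagent_vial_0: Bystander, loose: small cream plastic bottle 32 mm across, 84 mm tall, upright; origin at the centre of its underside, z up.
- vial_3: Bystander, loose: screw-cap bottle 45 mm across, 107 mm tall, upright; origin at the centre of its underside, z up.
- cup_discard: Bystander, loose: small clear beaker 73 mm across, 64 mm tall, upright; origin at the centre of its underside, z up.
- cup_2: Bystander, loose: small clear beaker 70 mm across, 60 mm tall, upright; origin at the centre of its underside, z up.
Mind the look-alikes: they are no part of the job. Leave any orange look-alike of the cover alone. There is more than one size of the fixture; the job needs the larger.

How it is judged:
By the outcome, as a careful person would: the job done as asked, in the order asked, and still so for the second after the job is handed in, while the arm keeps its last pose, push and grip.
It also fails if it takes over 64 s, if anything falls off the work surface, if the arm or the gripper's body presses on something with over 40 N, if the wrist force passes 120 N, or if a joint passes its speed limit or range.

## Working session

There is one attempt and no reset: what is moved stays moved. The work goes in short steps, Python scripts to look and compute and a tool call to move; the robot and the scene stay as the last step left them, time stands still between calls to the robot, and variables do not carry over. Pictures are saved under pics/ and viewed, and the job is handed in when it is done.

Besides the shell and the picture viewer there is one more tool, called by a JSON object that holds its "name" and its "arguments". apply_moves: Moves the arm, as the interface text tells. Its arguments: {"type":"object","properties":{"series":{"type":"array","items":{"type":"object","properties":{"gripper":{"type":"number"},"tx":{"type":"number"},"ty":{"type":"number"},"tz":{"type":"number"},"turn":{"type":"number"}}}},"newtons":{"type":"number"}},"required":["series"]}

```bash
mkdir -p pics
cat > h.py <<'E'
from station import manip
import cv2,numpy as np,json
def snap(c,n):
    s=manip.state(); d=manip.camera(c)
    cv2.imwrite(f'pics/{n}.png',cv2.cvtColor(d['color'],cv2.COLOR_RGB2BGR))
    if 'T_tool_cam' in d:
        T=np.eye(4);T[:3,:3]=np.array(s['orientation']);T[:3,3]=s['ee_pos']
        W=T@np.array(d['T_tool_cam']);Rc=W[:3,:3].T;t=-Rc@W[:3,3]
    else: Rc=np.array(d['R']);t=np.array(d['t'])
    np.savez(f'pics/{n}.npz',K=d['K'],R=Rc,t=t)
    return s
def toz(n,uv,z):
    f=np.load(f'pics/{n}.npz');K,R,t=f['K'],f['R'],f['t']
    r=R.T@np.linalg.solve(K,[uv[0],uv[1],1]);c=-R.T@t
    return c+r*(z-c[2])/r[2]
def proj(n,X):
    f=np.load(f'pics/{n}.npz');p=f['K']@(f['R']@np.array(X)+f['t']);return p[:2]/p[2]
E
python3 - <<'E'
from h import *
for c in ['scene','side','wrist']:
    s=snap(c,c+'0')
    for q in ['cover','fixture','vial_5','reagent_vial_0','vial_3','cup_2']:
        print(c,q,[(np.round(b['bbox']).astype(int).tolist(),round(b['p'],2)) for b in manip.spot_in(q,c)][:4])
print(s['time'],np.round(s['orientation'],3).tolist(),s['opening'])
E
```

```text
scene cover [([349, 221, 391, 254], 0.88), ([410, 220, 450, 250], 0.67), ([286, 242, 345, 289], 0.36)]
scene fixture [([289, 244, 346, 287], 0.7), ([152, 319, 190, 363], 0.61)]
scene vial_5 [([474, 207, 493, 242], 0.97), ([393, 242, 400, 280], 0.6)]
scene reagent_vial_0 [([342, 203, 349, 228], 0.75)]
scene vial_3 [([474, 207, 493, 242], 0.97), ([393, 242, 400, 280], 0.6)]
scene cup_2 [([378, 186, 396, 208], 0.89)]
side cover [([411, 297, 464, 336], 0.88), ([364, 260, 410, 290], 0.68)]
side fixture [([456, 335, 487, 378], 0.68), ([284, 230, 354, 276], 0.64), ([152, 194, 198, 226], 0.64)]
side vial_5 [([459, 334, 488, 378], 0.75), ([341, 282, 351, 313], 0.49), ([394, 227, 408, 253], 0.42)]
side reagent_vial_0 [([394, 226, 411, 252], 0.49)]
side vial_3 [([459, 334, 488, 378], 0.75), ([341, 282, 351, 313], 0.49), ([394, 227, 408, 253], 0.42)]
side cup_2 [([455, 246, 484, 275], 0.59)]
wrist cover []
wrist fixture [([430, 289, 523, 411], 0.95)]
wrist vial_5 []
wrist reagent_vial_0 []
wrist vial_3 []
wrist cup_2 []
0.7 [[-0.0, -0.923, 0.385], [0.0, 0.385, 0.923], [-1.0, 0.0, 0.0]] 1.00129289654853
```

View pics/scene0.png

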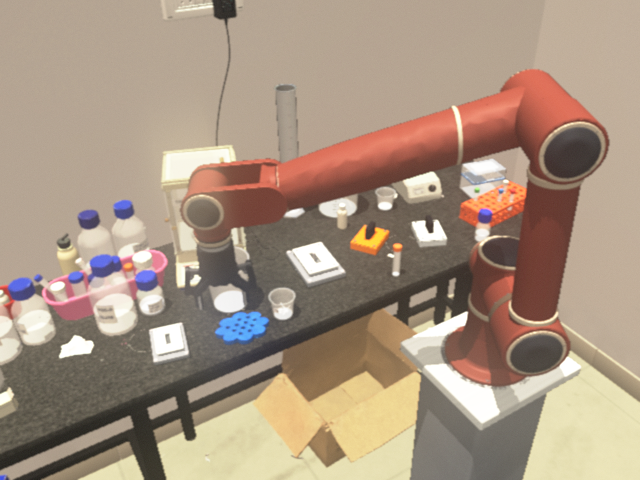

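View pics/side0.png

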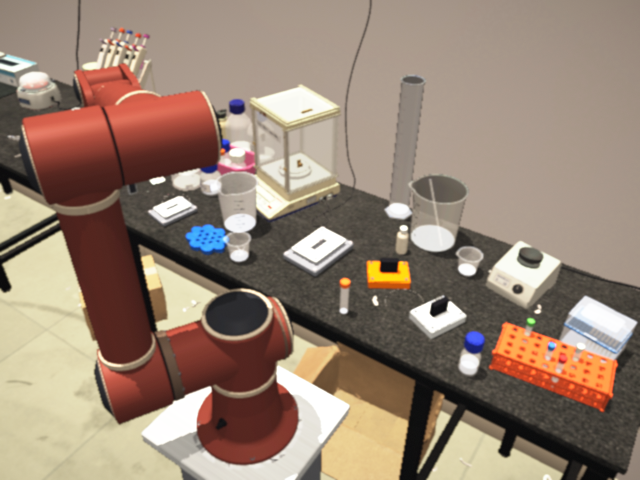

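View pics/wrist0.png

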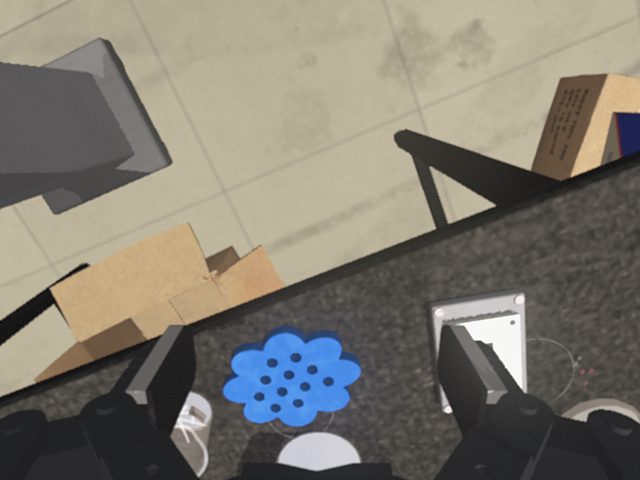

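Run:
```python
from h import *
for u in [(370,240),(430,236),(318,265),(171,345),(484,241),(396,279),(345,227),(387,207)]: print(u,np.round(toz('scene0',u,0.02),3))
for n in ['scene','side']:
  a=cv2.imread(f'pics/{n}0.png')
  r=a[180:330,240:520] if n=='scene' else a[210:390,270:500]
  cv2.imwrite(f'pics/{n}0c.png',cv2.resize(r,(800,int(800*r.shape[0]/r.shape[1])),interpolation=cv2.INTER_CUBIC))
```

```text
(370, 240) [ 0.542 -0.019  0.02 ]
(430, 236) [ 0.46  -0.189  0.02 ]
(318, 265) [0.516 0.184 0.02 ]
(171, 345) [0.422 0.666 0.02 ]
(484, 241) [ 0.35  -0.311  0.02 ]
(396, 279) [0.34  0.031 0.02 ]
(345, 227) [0.646 0.007 0.02 ]
(387, 207) [ 0.675 -0.179  0.02 ]
```

View pics/scene0c.png

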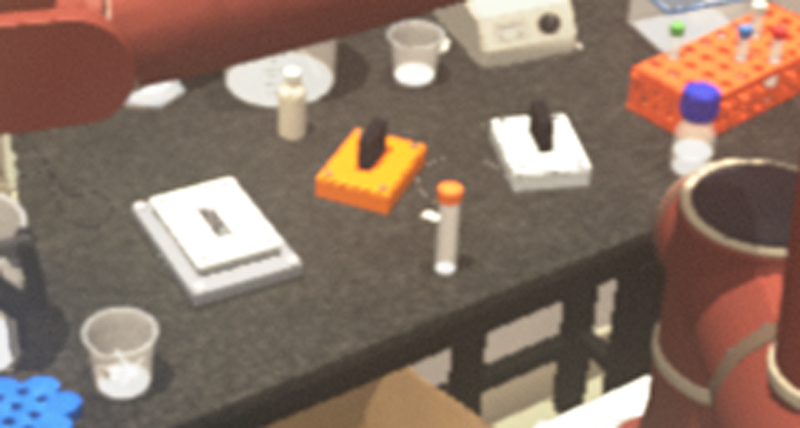

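```bash
ls pics
```

```text
scene0.npz
scene0.png
scene0c.png
side0.npz
side0.png
side0c.png
wrist0.npz
wrist0.png
```

View pics/side0c.png

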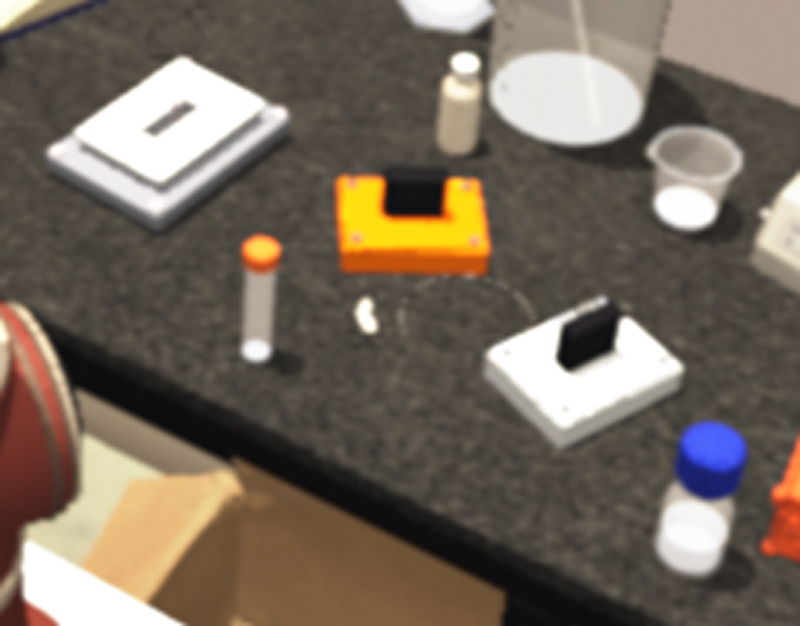

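Cover candidates are orange at scene (370,240), which is the look-alike, and the metal plate with a black bar at scene (430,236) / side (438,316), which I choose. Fixture candidates are the large one at scene (318,265) / side (319,253), which I choose, and the small one at scene (171,345) / side (173,210). The crops confirm both choices. Next I estimate the poses.

Run:
```python
from h import *
sc=lambda p:(240+p[0]/2.857,180+p[1]/2.857)
sd=lambda p:(270+p[0]/3.478,210+p[1]/3.478)
def show(nm,n,f,P,z):
    X=np.array([toz(n,f(p),z)[:2] for p in P]);print(nm,n,np.round(X,3).tolist(),'c',np.round(X.mean(0),4))
    for i in range(4):
        d=X[(i+1)%4]-X[i];print('   len',round(np.linalg.norm(d),3),'ang',round(np.degrees(np.arctan2(d[1],d[0])),1))
show('cover','scene0',sc,[(490,120),(572,112),(590,165),(515,180)],.025)
show('cover','side0',sd,[(487,358),(605,300),(683,368),(563,430)],.025)
show('fix','scene0',sc,[(150,205),(233,178),(283,238),(205,270)],.038)
show('fix','side0',sd,[(75,128),(183,58),(266,105),(163,183)],.038)
print(np.round(manip.camera('wrist')['T_tool_cam'],3),np.load('pics/wrist0.npz')['K'])
print(toz('scene0',sc((373,165)),.03),toz('side0',sd((260,355)),0),toz('side0',sd((690,570)),0),toz('side0',sd((458,150)),0),toz('side0',sd((685,220)),0))
print(toz('scene0',(282,315),0),toz('side0',(238,258),0))
```

```text
cover scene0 [[0.55, -0.186], [0.514, -0.274], [0.42, -0.221], [0.441, -0.135]] c [ 0.4811 -0.204 ]
   len 0.096 ang -112.3
   len 0.108 ang 150.4
   len 0.089 ang 76.6
   len 0.121 ang -25.0
cover side0 [[0.446, -0.152], [0.549, -0.197], [0.516, -0.272], [0.413, -0.227]] c [ 0.4807 -0.2121]
   len 0.113 ang -23.4
   len 0.082 ang -114.0
   len 0.112 ang 156.3
   len 0.081 ang 66.3
fix scene0 [[0.593, 0.227], [0.589, 0.128], [0.469, 0.14], [0.465, 0.234]] c [0.529  0.1821]
   len 0.099 ang -92.0
   len 0.12 ang 174.1
   len 0.094 ang 92.5
   len 0.128 ang -3.2
fix side0 [[0.479, 0.233], [0.607, 0.215], [0.591, 0.123], [0.462, 0.137]] c [0.5346 0.1771]
   len 0.129 ang -8.4
   len 0.093 ang -99.4
   len 0.13 ang 173.9
   len 0.098 ang 80.2
[[-0.    -0.319  0.948 -0.172]
 [ 0.    -0.948 -0.319  0.082]
 [ 1.     0.     0.     0.002]
 [ 0.     0.     0.     1.   ]] [[425.87904471   0.         316.20586462]
 [  0.         425.87904471 242.24344921]
 [  0.           0.           1.        ]]
[ 0.53949825 -0.01878456  0.03      ] [ 0.37859068 -0.00494956  0.        ] [ 0.36990913 -0.34123292  0.        ] [ 0.672739   -0.01415656  0.        ] [ 0.69671474 -0.20326459  0.        ]
[0.39617965 0.36737607 0.        ] [0.39020354 0.35616135 0.        ]
```

Run:
```python
from h import *
for u in [(238,226),(270,213),(340,188),(252,190),(435,242),(397,212)]: print(u,np.round(toz('side0',u,0),3))
p=toz('side0',(238,226),0)
for z in (.1,.15,.2): print(z,proj('side0',[p[0],p[1],z]))
p=toz('side0',(270,213),0)
for z in (.1,.15,.2,.3): print(z,proj('side0',[p[0],p[1],z]))
p=toz('side0',(435,242),0)
for z in (.1,.15,.2,.3): print(z,proj('side0',[p[0],p[1],z]))
def tool(d,ang): 
    a=np.radians(ang);z=np.array([np.cos(a),np.sin(a)]);y=np.array([-z[1],z[0]]);return d@y*1000,d@z*1000
print(tool(np.array([.532-.24,.18-.577]),67.36))
```

```text
(238, 226) [0.507 0.455 0.   ]
(270, 213) [0.616 0.417 0.   ]
(340, 188) [0.863 0.315 0.   ]
(252, 190) [0.686 0.547 0.   ]
(435, 242) [ 0.775 -0.071  0.   ]
(397, 212) [0.848 0.093 0.   ]
0.1 [235.53006085 198.43026553]
0.15 [234.22863225 183.90357534]
0.2 [232.87966051 168.84620332]
0.1 [268.70162177 185.88579965]
0.15 [268.01865565 171.62332988]
0.2 [267.31158182 156.8574157 ]
0.3 [265.81981841 125.70472753]
0.1 [439.60029652 214.22639947]
0.15 [442.02780966 199.57065284]
0.2 [444.54661949 184.36371609]
0.3 [449.87953589 152.16703287]
(np.float64(-422.3200586513994), np.float64(-254.00544887989818))
```

{"name": "apply_moves", "arguments": {"series": [{"gripper": 1,"ty": -42,"tz": -25},{"gripper": 1,"ty": -84,"tz": -50},{"gripper": 1,"ty": -127,"tz": -76},{"gripper": 1,"ty": -170,"tz": -102},{"gripper": 1,"ty": -212,"tz": -127},{"gripper": 1,"ty": -254,"tz": -153},{"gripper": 1,"ty": -297,"tz": -179},{"gripper": 1,"ty": -340,"tz": -204},{"gripper": 1,"ty": -382,"tz": -230},{"gripper": 1,"ty": -422,"tz": -254}]}}

```text
invalid input at $.series[0]: expected keys gripper, tx, ty, tz, turn
```

Run:
```python
from h import *
import time
s=snap('wrist','w1');print(s['time'],s['ee_pos'],max(abs(np.array(s['qvel']))))
s=snap('wrist','w2');print(s['time'],s['ee_pos'],max(abs(np.array(s['qvel']))))
```

```text
1.1 [0.24034624 0.57691742 0.20350878] 0.08583835913793882
1.15 [0.24039208 0.57691975 0.20351939] 0.1256049410526108
```

View pics/w2.png

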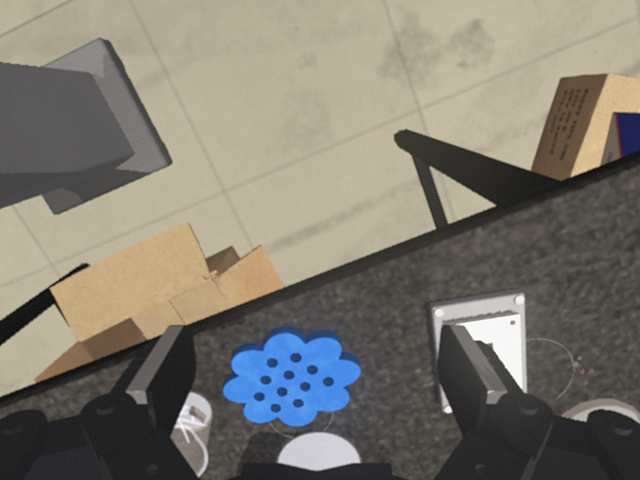

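The call was refused because every key is required, so the arm has not moved and the view is unchanged. I repeat it with full rows.

{"name": "apply_moves", "arguments": {"series": [{"gripper": 1,"tx": 0,"ty": -42,"tz": -25,"turn": 0},{"gripper": 1,"tx": 0,"ty": -84,"tz": -50,"turn": 0},{"gripper": 1,"tx": 0,"ty": -127,"tz": -76,"turn": 0},{"gripper": 1,"tx": 0,"ty": -170,"tz": -102,"turn": 0},{"gripper": 1,"tx": 0,"ty": -212,"tz": -127,"turn": 0},{"gripper": 1,"tx": 0,"ty": -254,"tz": -153,"turn": 0},{"gripper": 1,"tx": 0,"ty": -297,"tz": -179,"turn": 0},{"gripper": 1,"tx": 0,"ty": -340,"tz": -204,"turn": 0},{"gripper": 1,"tx": 0,"ty": -382,"tz": -230,"turn": 0},{"gripper": 1,"tx": 0,"ty": -422,"tz": -254,"turn": 0}]}}

```text
time: 2.2
ee_pos: [0.5333, 0.1781, 0.2038]
orientation: [[0.001, -0.923, 0.385], [0.0, 0.385, 0.923], [-1.0, -0.001, 0.0]]
contact_force: [-0.7, 0.1, 0.0]
opening: 1.005
```

Run:
```python
from h import *
manip.camera('scene')
s=snap('wrist','w3');print(s['time'],s['ee_pos'],max(abs(np.array(s['qvel']))))
s=snap('wrist','w4');print(s['time'],s['ee_pos'],max(abs(np.array(s['qvel']))))
```

```text
2.25 [0.53675386 0.17280655 0.20375932] 8.08846852150819
2.3 [0.53475006 0.17585077 0.20357453] 4.370404077589782
```

View pics/w4.png

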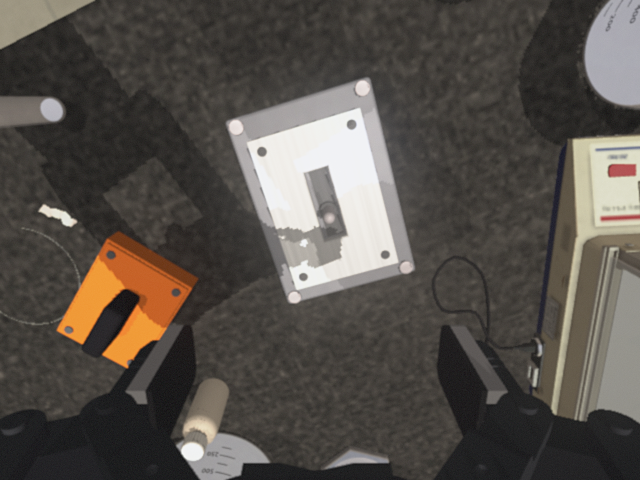

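The picture shows the large fixture's slot with the pin near (329,217), towards the far end of the slot.

Run:
```python
from h import *
manip.camera('scene')
s=snap('wrist','w5');print(s['time'],s['ee_pos'],np.round(s['orientation'],4).tolist(),max(abs(np.array(s['qvel']))))
a=cv2.imread('pics/w5.png')[60:315,210:430]
cv2.imwrite('pics/w5c.png',cv2.resize(a,None,fx=2.3,fy=2.3,interpolation=cv2.INTER_CUBIC))
a=cv2.imread('pics/w5.png')[150:250,280:380]
cv2.imwrite('pics/w5d.png',cv2.resize(a,None,fx=6,fy=6,interpolation=cv2.INTER_CUBIC))
```

```text
2.4 [0.53252736 0.17939311 0.20341834] [[-0.0005, -0.9222, 0.3867], [0.0004, 0.3867, 0.9222], [-1.0, 0.0007, 0.0002]] 2.313174304426794
```

View pics/w5c.png

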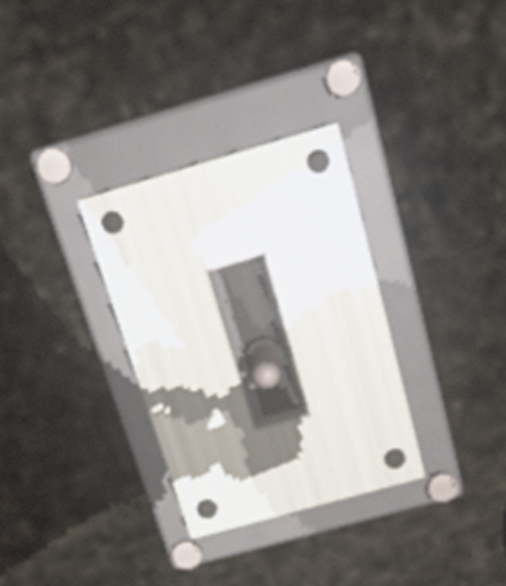

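View pics/w5d.png

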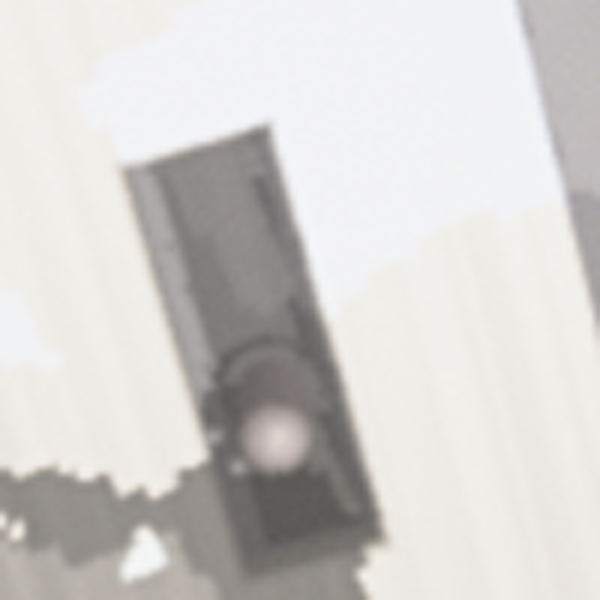

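Run:
```python
from h import *
c=lambda p:(210+p[0]/2.3,60+p[1]/2.3); d=lambda p:(280+p[0]/6,150+p[1]/6)
def show(f,P,z):
    X=np.array([toz('w5',f(p),z)[:2] for p in P]);print(np.round(X,4).tolist(),'c',np.round(X.mean(0),4))
    for i in range(4):
        q=X[(i+1)%4]-X[i];print('   len',round(np.linalg.norm(q),4),'ang',round(np.degrees(np.arctan2(q[1],q[0])),1))
show(c,[(80,200),(340,125),(424,478),(190,537)],.038)
show(c,[(112,222),(318,161),(395,458),(207,509)],.038)
show(d,[(123,168),(270,125),(383,540),(243,575)],.038)
show(c,[(30,152),(360,54),(463,492),(178,570)],.022)
print(toz('w5',d((277,438)),.0525))
```

```text
[[0.4689, 0.1476], [0.4802, 0.2374], [0.6095, 0.2213], [0.598, 0.1315]] c [0.5392 0.1845]
   len 0.0905 ang 82.9
   len 0.1304 ang -7.1
   len 0.0905 ang -97.3
   len 0.1301 ang 172.9
[[0.4798, 0.1545], [0.4881, 0.2265], [0.5979, 0.2141], [0.5899, 0.142]] c [0.5389 0.1843]
   len 0.0725 ang 83.4
   len 0.1105 ang -6.5
   len 0.0725 ang -96.3
   len 0.1109 ang 173.5
[[0.5079, 0.178], [0.5102, 0.1981], [0.5696, 0.1907], [0.5668, 0.1708]] c [0.5386 0.1844]
   len 0.0203 ang 83.6
   len 0.0599 ang -7.1
   len 0.0201 ang -97.9
   len 0.0594 ang 173.0
[[0.4479, 0.1356], [0.4623, 0.2531], [0.6282, 0.2338], [0.6161, 0.1173]] c [0.5386 0.185 ]
   len 0.1183 ang 83.0
   len 0.167 ang -6.6
   len 0.1171 ang -95.9
   len 0.1692 ang 173.8
[0.54628851 0.18397088 0.0525    ]
```

Fixture centre is (0.539, 0.1845) with its x axis at -6.9°, and the pin is about +7 mm along the slot. Next I look at the cover from above.

{"name": "apply_moves", "arguments": {"series": [{"gripper": 1,"tx": 0,"ty": -12,"tz": -45,"turn": 0},{"gripper": 1,"tx": 0,"ty": -25,"tz": -92,"turn": 0},{"gripper": 1,"tx": 0,"ty": -38,"tz": -138,"turn": 0},{"gripper": 1,"tx": 0,"ty": -51,"tz": -185,"turn": 0},{"gripper": 1,"tx": 0,"ty": -64,"tz": -232,"turn": 0},{"gripper": 1,"tx": 0,"ty": -77,"tz": -280,"turn": 0},{"gripper": 1,"tx": 0,"ty": -90,"tz": -328,"turn": 0},{"gripper": 1,"tx": 0,"ty": -103,"tz": -379,"turn": 0},{"gripper": 1,"tx": 0,"ty": -103,"tz": -379,"turn": 0},{"gripper": 1,"tx": 0,"ty": -103,"tz": -379,"turn": 0}]}}

```text
time: 3.45
ee_pos: [0.4811, -0.2087, 0.2032]
orientation: [[-0.0, -0.923, 0.385], [0.001, 0.385, 0.923], [-1.0, 0.001, 0.001]]
contact_force: [0.2, 1.0, 1.1]
opening: 0.999
```

Run:
```python
from h import *
manip.camera('scene')
s=snap('wrist','w6');print(s['time'],s['ee_pos'],np.round(s['orientation'],4).tolist(),max(abs(np.array(s['qvel']))))
print(manip.spot_in('handle','wrist')[:2])
```

```text
3.5 [ 0.48132715 -0.20778692  0.20315197] [[-0.0006, -0.9234, 0.3839], [0.0012, 0.3839, 0.9234], [-1.0, 0.001, 0.0009]] 1.3072820763259372
[{'bbox': [461.9, 119.5, 627.9, 281.5], 'p': 0.88}, {'bbox': [269.1, 139.1, 376.4, 275.1], 'p': 0.78}]
```

View pics/w6.png

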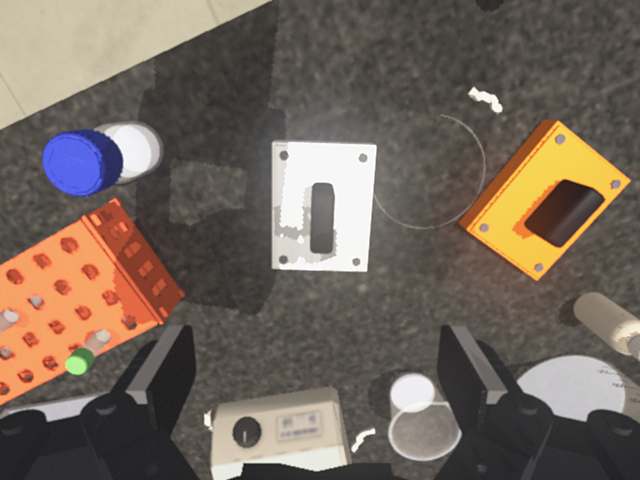

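Run:
```python
from h import *
a=cv2.imread('pics/w6.png')[125:290,255:395]
cv2.imwrite('pics/w6c.png',cv2.resize(a,None,fx=3.6,fy=3.6,interpolation=cv2.INTER_CUBIC))
```

```text
(no output)
```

View pics/w6c.png

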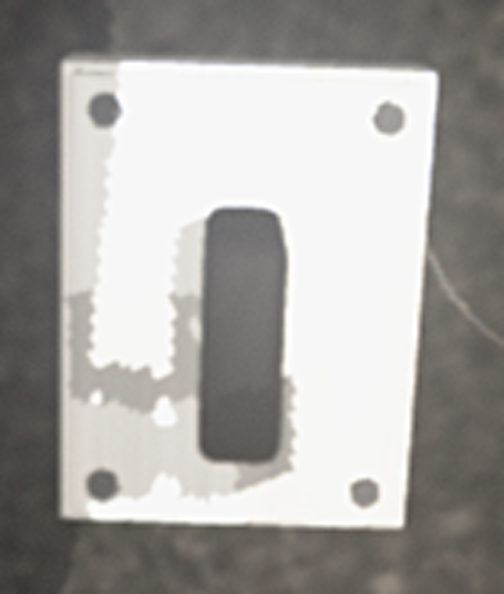

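Run:
```python
from h import *
c=lambda p:(255+p[0]/3.6,125+p[1]/3.6)
def show(f,P,z):
    X=np.array([toz('w6',f(p),z)[:2] for p in P]);print(np.round(X,4).tolist(),'c',np.round(X.mean(0),4))
    for i in range(4):
        q=X[(i+1)%4]-X[i];print('   len',round(np.linalg.norm(q),4),'ang',round(np.degrees(np.arctan2(q[1],q[0])),1))
show(c,[(104,110),(389,118),(365,492),(102,484)],.025)
show(c,[(68,74),(436,72),(405,527),(66,518)],.025)
show(c,[(209,208),(282,210),(281,463),(200,460)],.066)
```

```text
[[0.4366, -0.2157], [0.463, -0.1569], [0.5456, -0.1941], [0.5189, -0.2528]] c [ 0.491  -0.2049]
   len 0.0644 ang 65.9
   len 0.0906 ang -24.3
   len 0.0644 ang -114.4
   len 0.0903 ang 155.8
[[0.4262, -0.2199], [0.4575, -0.1436], [0.558, -0.1883], [0.5237, -0.2646]] c [ 0.4914 -0.2041]
   len 0.0824 ang 67.7
   len 0.11 ang -24.0
   len 0.0836 ang -114.2
   len 0.1072 ang 155.4
[[0.4593, -0.1992], [0.4654, -0.1856], [0.5161, -0.2062], [0.5088, -0.222]] c [ 0.4874 -0.2033]
   len 0.0149 ang 65.9
   len 0.0548 ang -22.0
   len 0.0174 ang -114.8
   len 0.0545 ang 155.3
```

Cover centre is (0.491, -0.2046) with its x axis at -24.3°. I narrow the jaws, line up, descend partway and then finish in two stages.

{"name": "apply_moves", "arguments": {"newtons": 60, "series": [{"gripper": 0,"tx": 0,"ty": -4,"tz": 3,"turn": 0.015},{"gripper": 0,"tx": 15,"ty": -8,"tz": 7,"turn": 0.03},{"gripper": 0,"tx": 40,"ty": -8,"tz": 7,"turn": 0.03},{"gripper": 0,"tx": 65,"ty": -8,"tz": 7,"turn": 0.03},{"gripper": 0,"tx": 85,"ty": -8,"tz": 7,"turn": 0.03},{"gripper": 0,"tx": 100,"ty": -8,"tz": 7,"turn": 0.03},{"gripper": 0,"tx": 110,"ty": -8,"tz": 7,"turn": 0.03},{"gripper": 0,"tx": 115,"ty": -8,"tz": 7,"turn": 0.03},{"gripper": 0,"tx": 115,"ty": -8,"tz": 7,"turn": 0.03},{"gripper": 0,"tx": 115,"ty": -8,"tz": 7,"turn": 0.03}]}}

```text
time: 4.6
ee_pos: [0.4922, -0.204, 0.0892]
orientation: [[0.001, -0.912, 0.41], [0.0, 0.41, 0.912], [-1.0, -0.001, 0.0]]
contact_force: [-0.2, -0.8, 0.4]
opening: 0.5
```

Run:
```python
from h import *
s=snap('wrist','w7');print(s['time'],s['ee_pos'],np.round(s['orientation'],4).tolist(),s['opening'])
```

```text
4.6 [ 0.49224594 -0.20403059  0.08919142] [[0.001, -0.9121, 0.41], [0.0, 0.41, 0.9121], [-1.0, -0.0009, 0.0004]] 0.49981264988184837
```

View pics/w7.png

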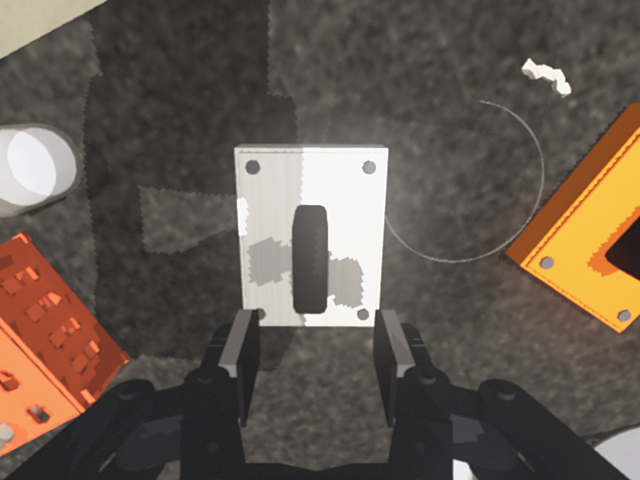

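The handle at (310,258) is centred between the jaws, and the plate is square in the view.

Run:
```python
from h import *
X=np.array([toz('w7',p,.025)[:2] for p in [(252,167),(369,167),(363,314),(261,314)]]);c=X.mean(0)
print(X,c)
for i in range(4):
    q=X[(i+1)%4]-X[i];print('   len',round(np.linalg.norm(q),4),'ang',round(np.degrees(np.arctan2(q[1],q[0])),1))
y=np.array([-.9121,.41]);z=np.array([.41,.9121]);d=c-np.array([.49225,-.20403]);print(d@y,d@z)
```

```text
[[ 0.43639196 -0.21599223]
 [ 0.46288021 -0.15701039]
 [ 0.5457852  -0.19436362]
 [ 0.51982576 -0.25213829]] [ 0.49122078 -0.20487613]
   len 0.0647 ang 65.8
   len 0.0909 ang -24.3
   len 0.0633 ang -114.2
   len 0.0909 ang 156.6
0.0005918335548536774 -0.0011937369965028693
```

{"name": "apply_moves", "arguments": {"newtons": 60, "series": [{"gripper": 0,"tx": 15,"ty": 0.5,"tz": -1,"turn": 0},{"gripper": 0,"tx": 32,"ty": 0.5,"tz": -1,"turn": 0},{"gripper": 0,"tx": 46,"ty": 0.5,"tz": -1,"turn": 0},{"gripper": 0,"tx": 54,"ty": 0.5,"tz": -1,"turn": 0},{"gripper": 0,"tx": 57,"ty": 0.5,"tz": -1,"turn": 0},{"gripper": -1,"tx": 57,"ty": 0.5,"tz": -1,"turn": 0},{"gripper": -1,"tx": 57,"ty": 0.5,"tz": -1,"turn": 0},{"gripper": -1,"tx": 57,"ty": 0.5,"tz": -1,"turn": 0},{"gripper": -1,"tx": 57,"ty": 0.5,"tz": -1,"turn": 0},{"gripper": -1,"tx": 57,"ty": 0.5,"tz": -1,"turn": 0}]}}

```text
time: 5.65
ee_pos: [0.492, -0.2056, 0.0332]
orientation: [[0.003, -0.912, 0.41], [-0.002, 0.41, 0.912], [-1.0, -0.003, -0.001]]
contact_force: [-1.8, -3.6, 1.6]
opening: 0.182
```

Run:
```python
from h import *
s=snap('wrist','w8');print(s['time'],s['ee_pos'],np.round(s['orientation'],4).tolist(),s['opening'],s['contact_force'])
```

```text
5.65 [ 0.49204771 -0.20561324  0.03318983] [[0.0025, -0.9121, 0.41], [-0.0018, 0.41, 0.9121], [-1.0, -0.0031, -0.0007]] 0.18220536879119037 [-1.81477556 -3.56892186  1.63482564]
```

View pics/w8.png

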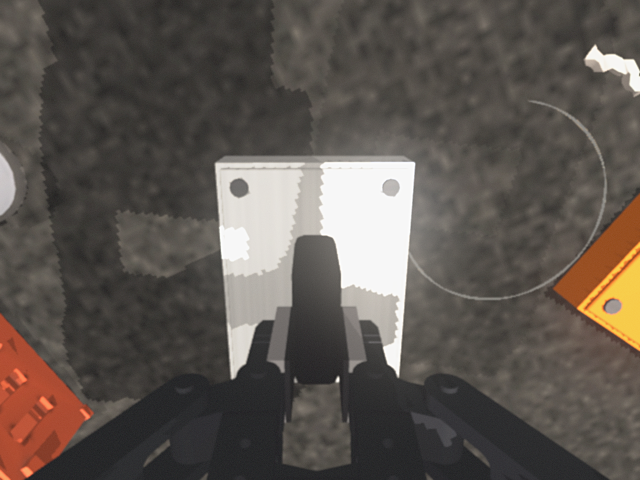

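{"name": "apply_moves", "arguments": {"newtons": 80, "series": [{"gripper": -1,"tx": 0,"ty": 0,"tz": 0,"turn": 0},{"gripper": -1,"tx": -5,"ty": 0,"tz": 0,"turn": 0},{"gripper": -1,"tx": -15,"ty": 0,"tz": 0,"turn": 0},{"gripper": -1,"tx": -30,"ty": 0,"tz": 0,"turn": 0},{"gripper": -1,"tx": -50,"ty": 0,"tz": 0,"turn": 0},{"gripper": -1,"tx": -75,"ty": 0,"tz": 0,"turn": 0},{"gripper": -1,"tx": -100,"ty": 0,"tz": 0,"turn": 0},{"gripper": -1,"tx": -120,"ty": 0,"tz": 0,"turn": 0},{"gripper": -1,"tx": -130,"ty": 0,"tz": 0,"turn": 0},{"gripper": -1,"tx": -130,"ty": 0,"tz": 0,"turn": 0}]}}

```text
time: 6.7
ee_pos: [0.4929, -0.2058, 0.1658]
orientation: [[0.006, -0.912, 0.41], [-0.004, 0.41, 0.912], [-1.0, -0.007, -0.001]]
contact_force: [0.7, 0.7, -4.5]
opening: 0.171
```

Run:
```python
from h import *
s=snap('wrist','w9');print(s['time'],s['ee_pos'],np.round(s['orientation'],4).tolist(),s['opening'],s['contact_force'],s['moment'])
s=snap('side','s9')
```

```text
6.7 [ 0.49287326 -0.20583869  0.16575859] [[0.0064, -0.9121, 0.4099], [-0.0038, 0.4099, 0.9121], [-1.0, -0.0074, -0.0008]] 0.17092728635504756 [ 0.6654278   0.72283034 -4.47016345] [-0.04317065  0.01100263 -0.00799764]
```

View pics/w9.png

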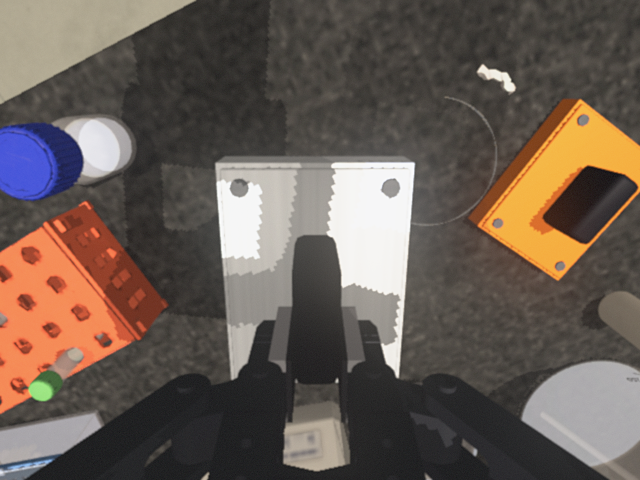

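View pics/s9.png

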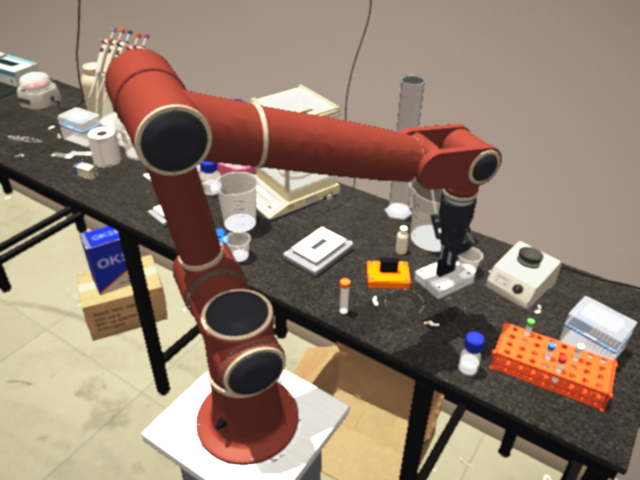

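{"name": "apply_moves", "arguments": {"series": [{"gripper": -1,"tx": 0,"ty": 6,"tz": 20,"turn": -0.02},{"gripper": -1,"tx": 0,"ty": 20,"tz": 62,"turn": -0.06},{"gripper": -1,"tx": 0,"ty": 35,"tz": 109,"turn": -0.1},{"gripper": -1,"tx": 0,"ty": 50,"tz": 156,"turn": -0.14},{"gripper": -1,"tx": 0,"ty": 65,"tz": 203,"turn": -0.18},{"gripper": -1,"tx": 0,"ty": 80,"tz": 250,"turn": -0.22},{"gripper": -1,"tx": 0,"ty": 95,"tz": 297,"turn": -0.26},{"gripper": -1,"tx": 0,"ty": 108,"tz": 338,"turn": -0.29},{"gripper": -1,"tx": 0,"ty": 116,"tz": 364,"turn": -0.302},{"gripper": -1,"tx": 0,"ty": 119.5,"tz": 374.5,"turn": -0.302}]}}

```text
time: 7.8
ee_pos: [0.5345, 0.188, 0.16]
orientation: [[-0.002, -0.993, 0.117], [-0.001, 0.117, 0.993], [-1.0, 0.002, -0.001]]
contact_force: [0.0, -0.1, -4.3]
opening: 0.174
```

Run:
```python
from h import *
# hole midpoint in tool frame from w8 (cover on bench)
m=(toz('w8',(239,187),.025)+toz('w8',(391,187),.025))/2; d=m[:2]-np.array([.49205,-.20561]); 
print('holes mid tool y,z',d@[-.9121,.41],d@[.41,.9121])
manip.camera('side');manip.camera('side')
s=snap('wrist','w10');print(s['time'],s['ee_pos'],np.round(s['orientation'],4).tolist(),s['opening'],s['contact_force'],s['moment'])
```

```text
holes mid tool y,z 0.046044509584303873 0.0011075681224980184
7.9 [0.53480804 0.18637088 0.16040191] [[-0.0014, -0.993, 0.1182], [-0.0019, 0.1182, 0.993], [-1.0, 0.0012, -0.0021]] 0.17307048529543037 [ 0.87864279 -1.12360697 -3.95530175] [-0.04983122 -0.02476352 -0.06166345]
```

View pics/w10.png

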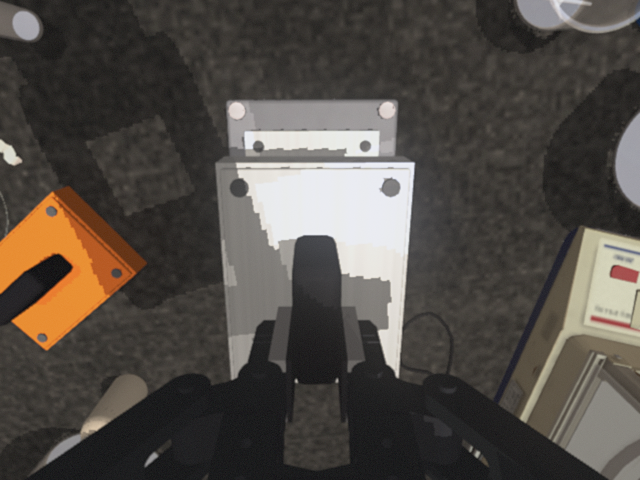

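Run:
```python
from h import *
a=cv2.imread('pics/w10.png')[90:200,215:420]
cv2.imwrite('pics/w10c.png',cv2.resize(a,None,fx=3.9,fy=3.9,interpolation=cv2.INTER_CUBIC))
```

```text
(no output)
```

View pics/w10c.png

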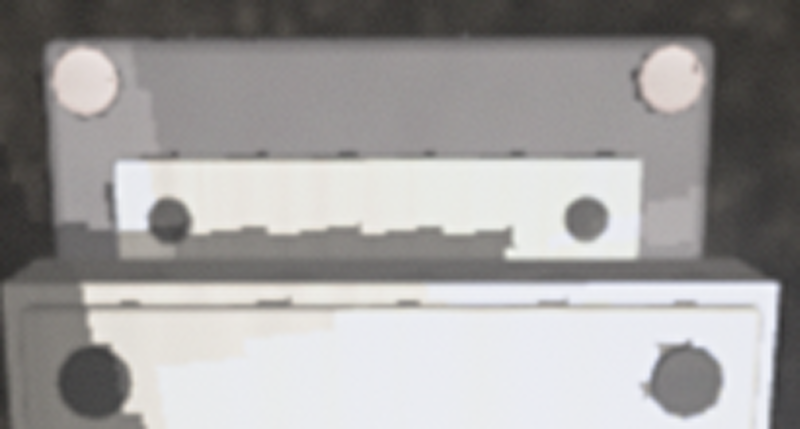

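Run:
```python
from h import *
f=lambda p:(215+p[0]/3.9,90+p[1]/3.9)
y=np.array([-.993,.1182]);z=np.array([.1182,.993]);P=np.array([.53481,.18637])
def rel(a,b,h):
    A=toz('w10',f(a),h)[:2];B=toz('w10',f(b),h)[:2];m=(A+B)/2-P;q=B-A
    print('mid y,z mm',np.round([m@y*1000,m@z*1000],2),'ang',np.degrees(np.arctan2(q[1],q[0])),np.linalg.norm(q),(A+B)/2)
rel((169,220),(586,219),.038)
rel((116,160),(641,160),.038)
rel((94,381),(686,381),.1604-.0332+.025)
```

```text
mid y,z mm [50.97 -1.78] ang 83.38481067868987 0.07255176936525418 [0.48398899 0.19062344]
mid y,z mm [61.01 -1.58] ang 83.24680813288737 0.09033116294199846 [0.47404342 0.19200817]
mid y,z mm [45.28  0.89] ang 83.25931011628879 0.06505208007259243 [0.48995304 0.19260339]
```

{"name": "apply_moves", "arguments": {"series": [{"gripper": -1,"tx": 4,"ty": -1,"tz": -1,"turn": 0},{"gripper": -1,"tx": 14,"ty": -2,"tz": -2,"turn": 0},{"gripper": -1,"tx": 26,"ty": -2.5,"tz": -2.4,"turn": 0},{"gripper": -1,"tx": 38,"ty": -2.5,"tz": -2.4,"turn": 0},{"gripper": -1,"tx": 48,"ty": -2.5,"tz": -2.4,"turn": 0},{"gripper": -1,"tx": 56,"ty": -2.5,"tz": -2.4,"turn": 0},{"gripper": -1,"tx": 62,"ty": -2.5,"tz": -2.4,"turn": 0},{"gripper": -1,"tx": 65,"ty": -2.5,"tz": -2.4,"turn": 0},{"gripper": -1,"tx": 66,"ty": -2.5,"tz": -2.4,"turn": 0},{"gripper": -1,"tx": 66,"ty": -2.5,"tz": -2.4,"turn": 0}]}}

```text
time: 8.95
ee_pos: [0.5374, 0.1825, 0.095]
orientation: [[-0.0, -0.993, 0.119], [-0.002, 0.119, 0.993], [-1.0, 0.0, -0.002]]
contact_force: [-0.3, 0.3, -3.8]
opening: 0.173
```

Run:
```python
from h import *
manip.camera('side')
s=snap('wrist','w11');print(s['time'],s['ee_pos'],np.round(s['orientation'],4).tolist(),s['opening'],np.round(s['contact_force'],2),np.round(s['moment'],3))
a=cv2.imread('pics/w11.png')[60:225,215:420]
cv2.imwrite('pics/w11c.png',cv2.resize(a,None,fx=3.5,fy=3.5,interpolation=cv2.INTER_CUBIC))
```

```text
9.0 [0.53752949 0.18252046 0.09523551] [[0.0, -0.9929, 0.1193], [-0.0023, 0.1193, 0.9929], [-1.0, -0.0003, -0.0022]] 0.17170730307716914 [-0.28  0.63 -4.56] [-0.049 -0.012  0.015]
```

View pics/w11c.png

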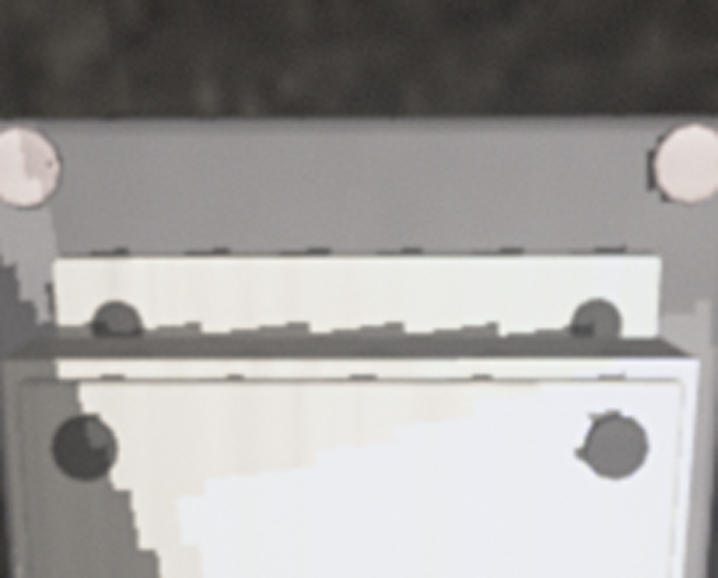

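Run:
```python
from h import *
f=lambda p:(215+p[0]/3.5,60+p[1]/3.5)
s=manip.state();R=np.array(s['orientation']);y=R[:2,1];z=R[:2,2];P=np.load('pics/w11.npz');P=np.array([.53753,.18252])
def rel(a,b,h):
    A=toz('w11',f(a),h)[:2];B=toz('w11',f(b),h)[:2];m=(A+B)/2-P;q=B-A
    print('mid y,z mm',np.round([m@y*1000,m@z*1000],2),'ang',np.degrees(np.arctan2(q[1],q[0])),np.linalg.norm(q))
rel((53,256),(660,256),.038)
rel((116,321),(597,319),.038)
rel((85,447),(615,445),.0952-.0332+.025)
```

```text
mid y,z mm [64.32  1.64] ang 83.18306547881826 0.09073681728342116
mid y,z mm [54.9   1.64] ang 83.42199688480865 0.07287374326249021
mid y,z mm [45.39  0.88] ang 83.41510368145961 0.0648707397440906
```

{"name": "apply_moves", "arguments": {"series": [{"gripper": -1,"tx": 0,"ty": 1,"tz": 0.5,"turn": 0},{"gripper": -1,"tx": 1,"ty": 2,"tz": 1,"turn": 0},{"gripper": -1,"tx": 3,"ty": 2,"tz": 1,"turn": 0},{"gripper": -1,"tx": 5,"ty": 2,"tz": 1,"turn": 0},{"gripper": -1,"tx": 6,"ty": 2,"tz": 1,"turn": 0},{"gripper": -1,"tx": 7,"ty": 2,"tz": 1,"turn": 0},{"gripper": -1,"tx": 8,"ty": 2,"tz": 1,"turn": 0},{"gripper": -1,"tx": 8.5,"ty": 2,"tz": 1,"turn": 0},{"gripper": -1,"tx": 9,"ty": 2,"tz": 1,"turn": 0},{"gripper": -1,"tx": 9,"ty": 2,"tz": 1,"turn": 0}]}}

```text
time: 10.05
ee_pos: [0.5357, 0.1837, 0.0862]
orientation: [[0.0, -0.993, 0.119], [-0.002, 0.119, 0.993], [-1.0, -0.0, -0.002]]
contact_force: [-0.0, -0.6, -4.1]
opening: 0.173
```

```bash
cat > st.py <<'E'
from h import *
s=manip.state();print(s['time'],np.round(s['ee_pos'],5),np.round(s['orientation'],4).tolist(),round(s['opening'],3),np.round(s['contact_force'],2),np.round(s['moment'],3))
R=np.array(s['orientation']);d=np.array([.5463,.1840])-s['ee_pos'][:2];print('pin rel tool y,z',d@R[:2,1]*1000,d@R[:2,2]*1000)
E
python3 st.py
```

```text
10.05 [0.53568 0.18372 0.08624] [[0.0, -0.9929, 0.1194], [-0.0022, 0.1194, 0.9928], [-1.0, -0.0003, -0.0022]] 0.173 [-0.03 -0.58 -4.06] [-0.001 -0.017  0.022]
pin rel tool y,z -10.513353699360716 1.5499394425460515
```

{"name": "apply_moves", "arguments": {"series": [{"gripper": -1,"tx": 0.3,"ty": 0,"tz": 0,"turn": 0},{"gripper": -1,"tx": 0.6,"ty": 0,"tz": 0,"turn": 0},{"gripper": -1,"tx": 0.9,"ty": 0,"tz": 0,"turn": 0},{"gripper": -1,"tx": 1.2,"ty": 0,"tz": 0,"turn": 0},{"gripper": -1,"tx": 1.5,"ty": 0,"tz": 0,"turn": 0},{"gripper": -1,"tx": 1.5,"ty": 0,"tz": 0,"turn": 0},{"gripper": -1,"tx": 1.5,"ty": 0,"tz": 0,"turn": 0},{"gripper": -1,"tx": 1.5,"ty": 0,"tz": 0,"turn": 0},{"gripper": -1,"tx": 1.5,"ty": 0,"tz": 0,"turn": 0},{"gripper": -1,"tx": 1.5,"ty": 0,"tz": 0,"turn": 0}]}}

```text
time: 11.05
ee_pos: [0.5358, 0.1837, 0.0849]
orientation: [[0.0, -0.993, 0.119], [-0.002, 0.119, 0.993], [-1.0, -0.0, -0.002]]
contact_force: [-1.1, -0.1, -1.5]
opening: 0.174
```

```bash
python3 st.py
```

```text
11.05 [0.53577 0.18371 0.08488] [[0.0002, -0.9928, 0.1194], [-0.0022, 0.1194, 0.9928], [-1.0, -0.0005, -0.0022]] 0.174 [-1.12 -0.09 -1.54] [-0.03   0.049 -0.005]
pin rel tool y,z -10.41947130586025 1.5443857347956964
```

{"name": "apply_moves", "arguments": {"series": [{"gripper": -1,"tx": 0.3,"ty": -1.5,"tz": 0,"turn": 0},{"gripper": -1,"tx": 0.5,"ty": -3,"tz": 0,"turn": 0},{"gripper": -1,"tx": 0.5,"ty": -4.5,"tz": 0,"turn": 0},{"gripper": -1,"tx": 0.5,"ty": -6,"tz": 0,"turn": 0},{"gripper": -1,"tx": 0.5,"ty": -7,"tz": 0,"turn": 0},{"gripper": -1,"tx": 0.5,"ty": -8,"tz": 0,"turn": 0},{"gripper": -1,"tx": 0.5,"ty": -9,"tz": 0,"turn": 0},{"gripper": -1,"tx": 0.5,"ty": -9.5,"tz": 0,"turn": 0},{"gripper": -1,"tx": 0.5,"ty": -10,"tz": 0,"turn": 0},{"gripper": -1,"tx": 0.5,"ty": -10,"tz": 0,"turn": 0}]}}

```text
time: 12.05
ee_pos: [0.5458, 0.1825, 0.0844]
orientation: [[0.0, -0.993, 0.119], [-0.002, 0.119, 0.993], [-1.0, -0.001, -0.002]]
contact_force: [-0.4, 0.2, -3.8]
opening: 0.171
```

```bash
python3 st.py
```

```text
12.05 [0.54577 0.18251 0.08438] [[0.0003, -0.9929, 0.1194], [-0.0023, 0.1194, 0.9928], [-1.0, -0.0006, -0.0022]] 0.171 [-0.41  0.2  -3.8 ] [ 0.    -0.02   0.052]
pin rel tool y,z -0.343831696224244 1.5401580098319219
```

The support force has gone and the full weight is back on the wrist, so the socket is over the pin. I let the cover down gently.

{"name": "apply_moves", "arguments": {"series": [{"gripper": -1,"tx": 0.5,"ty": -0.5,"tz": 0,"turn": 0},{"gripper": -1,"tx": 1,"ty": -0.5,"tz": 0,"turn": 0},{"gripper": -1,"tx": 1.5,"ty": -0.5,"tz": 0,"turn": 0},{"gripper": -1,"tx": 2,"ty": -0.5,"tz": 0,"turn": 0},{"gripper": -1,"tx": 2.5,"ty": -0.5,"tz": 0,"turn": 0},{"gripper": -1,"tx": 3,"ty": -0.5,"tz": 0,"turn": 0},{"gripper": -1,"tx": 3.5,"ty": -0.5,"tz": 0,"turn": 0},{"gripper": -1,"tx": 4,"ty": -0.5,"tz": 0,"turn": 0},{"gripper": -1,"tx": 4,"ty": -0.5,"tz": 0,"turn": 0},{"gripper": -1,"tx": 4,"ty": -0.5,"tz": 0,"turn": 0}]}}

```text
time: 13.05
ee_pos: [0.5462, 0.1824, 0.0803]
orientation: [[0.0, -0.993, 0.119], [-0.002, 0.119, 0.993], [-1.0, -0.001, -0.002]]
contact_force: [0.5, -0.4, -4.1]
opening: 0.174
```

```bash
python3 st.py
```

```text
13.05 [0.54624 0.18242 0.08034] [[0.0003, -0.9929, 0.1194], [-0.0023, 0.1194, 0.9928], [-1.0, -0.0005, -0.0022]] 0.174 [ 0.47 -0.37 -4.12] [0.066 0.008 0.014]
pin rel tool y,z 0.12583170159347215 1.5725170439212814
```

{"name": "apply_moves", "arguments": {"series": [{"gripper": -1,"tx": 1,"ty": 0,"tz": 0,"turn": 0},{"gripper": -1,"tx": 2,"ty": 0,"tz": 0,"turn": 0},{"gripper": -1,"tx": 3,"ty": 0,"tz": 0,"turn": 0},{"gripper": -1,"tx": 4,"ty": 0,"tz": 0,"turn": 0},{"gripper": -1,"tx": 5,"ty": 0,"tz": 0,"turn": 0},{"gripper": -1,"tx": 6,"ty": 0,"tz": 0,"turn": 0},{"gripper": -1,"tx": 7,"ty": 0,"tz": 0,"turn": 0},{"gripper": -1,"tx": 8,"ty": 0,"tz": 0,"turn": 0},{"gripper": -1,"tx": 8.5,"ty": 0,"tz": 0,"turn": 0},{"gripper": -1,"tx": 8.5,"ty": 0,"tz": 0,"turn": 0}]}}

```text
time: 14.05
ee_pos: [0.5462, 0.1824, 0.0718]
orientation: [[0.0, -0.993, 0.119], [-0.002, 0.119, 0.993], [-1.0, -0.0, -0.002]]
contact_force: [-0.3, 0.8, -4.5]
opening: 0.176
```

```bash
python3 st.py
```

```text
14.05 [0.54619 0.1824  0.07176] [[0.0001, -0.9928, 0.1194], [-0.0023, 0.1194, 0.9928], [-1.0, -0.0004, -0.0022]] 0.176 [-0.3   0.77 -4.53] [ 0.014 -0.058  0.001]
pin rel tool y,z 0.07997322645784152 1.600494685972262
```

{"name": "apply_moves", "arguments": {"series": [{"gripper": -1,"tx": 0.5,"ty": 0,"tz": 0,"turn": 0},{"gripper": -1,"tx": 1,"ty": 0,"tz": 0,"turn": 0},{"gripper": -1,"tx": 1.5,"ty": 0,"tz": 0,"turn": 0},{"gripper": -1,"tx": 2,"ty": 0,"tz": 0,"turn": 0},{"gripper": -1,"tx": 2,"ty": 0,"tz": 0,"turn": 0},{"gripper": -1,"tx": 2,"ty": 0,"tz": 0,"turn": 0},{"gripper": -1,"tx": 2,"ty": 0,"tz": 0,"turn": 0},{"gripper": -1,"tx": 2,"ty": 0,"tz": 0,"turn": 0},{"gripper": -1,"tx": 2,"ty": 0,"tz": 0,"turn": 0},{"gripper": -1,"tx": 2,"ty": 0,"tz": 0,"turn": 0}]}}

```text
time: 15.05
ee_pos: [0.5463, 0.1822, 0.0699]
orientation: [[0.0, -0.993, 0.119], [-0.003, 0.119, 0.993], [-1.0, -0.001, -0.003]]
contact_force: [-3.7, -4.6, 3.5]
opening: 0.174
```

```bash
python3 st.py; python3 -c "
from h import *
snap('wrist','w12')"
```

```text
15.05 [0.54633 0.18221 0.06986] [[0.0004, -0.9928, 0.1194], [-0.0026, 0.1194, 0.9928], [-1.0, -0.0007, -0.0026]] 0.174 [-3.65 -4.58  3.55] [-0.59   0.506 -0.001]
pin rel tool y,z 0.24433199006325113 1.7685803804884008
```

View pics/w12.png

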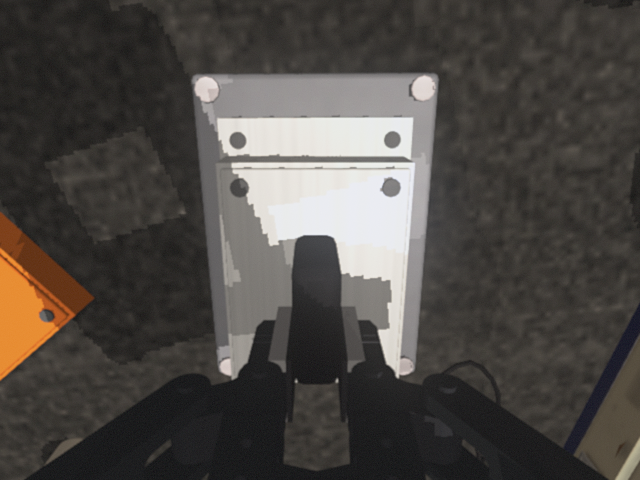

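{"name": "apply_moves", "arguments": {"series": [{"gripper": -1,"tx": 0.3,"ty": 0.2,"tz": -0.2,"turn": 0},{"gripper": -1,"tx": 0.6,"ty": 0.4,"tz": -0.4,"turn": 0},{"gripper": -1,"tx": 1,"ty": 0.4,"tz": -0.5,"turn": 0},{"gripper": -1,"tx": 1.5,"ty": 0.4,"tz": -0.5,"turn": 0},{"gripper": -1,"tx": 2,"ty": 0.4,"tz": -0.5,"turn": 0},{"gripper": -1,"tx": 2.5,"ty": 0.4,"tz": -0.5,"turn": 0},{"gripper": -1,"tx": 3,"ty": 0.4,"tz": -0.5,"turn": 0},{"gripper": -1,"tx": 3,"ty": 0.4,"tz": -0.5,"turn": 0},{"gripper": -1,"tx": 3,"ty": 0.4,"tz": -0.5,"turn": 0},{"gripper": -1,"tx": 3,"ty": 0.4,"tz": -0.5,"turn": 0}]}}

```text
time: 16.1
ee_pos: [0.5463, 0.1818, 0.0675]
orientation: [[0.001, -0.993, 0.119], [-0.003, 0.119, 0.993], [-1.0, -0.002, -0.002]]
contact_force: [-2.5, -3.9, 7.0]
opening: 0.174
```

```bash
python3 st.py
```

```text
16.1 [0.54629 0.18177 0.06752] [[0.0012, -0.9928, 0.1194], [-0.0026, 0.1194, 0.9928], [-1.0, -0.0015, -0.0025]] 0.174 [-2.52 -3.87  6.96] [-0.468  0.448 -0.017]
pin rel tool y,z 0.2591970762243536 2.2117088489646206
```

{"name": "apply_moves", "arguments": {"series": [{"gripper": -1,"tx": 0.5,"ty": 0.1,"tz": -0.2,"turn": 0},{"gripper": -1,"tx": 1,"ty": 0.2,"tz": -0.3,"turn": 0},{"gripper": -1,"tx": 1.5,"ty": 0.2,"tz": -0.3,"turn": 0},{"gripper": -1,"tx": 2,"ty": 0.2,"tz": -0.3,"turn": 0},{"gripper": -1,"tx": 2.5,"ty": 0.2,"tz": -0.3,"turn": 0},{"gripper": -1,"tx": 3,"ty": 0.2,"tz": -0.3,"turn": 0},{"gripper": -1,"tx": 3.5,"ty": 0.2,"tz": -0.3,"turn": 0},{"gripper": -1,"tx": 4,"ty": 0.2,"tz": -0.3,"turn": 0},{"gripper": -1,"tx": 4.5,"ty": 0.2,"tz": -0.3,"turn": 0},{"gripper": -1,"tx": 4.5,"ty": 0.2,"tz": -0.3,"turn": 0}]}}

```text
time: 17.1
ee_pos: [0.5463, 0.1815, 0.0646]
orientation: [[0.001, -0.993, 0.119], [-0.003, 0.119, 0.993], [-1.0, -0.002, -0.003]]
contact_force: [-5.2, -4.3, 10.8]
opening: 0.172
```

```bash
python3 st.py
```

```text
17.1 [0.54632 0.18146 0.06459] [[0.0013, -0.9928, 0.1194], [-0.0028, 0.1194, 0.9928], [-1.0, -0.0016, -0.0026]] 0.172 [-5.23 -4.35 10.81] [-0.509  0.967 -0.008]
pin rel tool y,z 0.32708108427032806 2.519503380524211
```

{"name": "apply_moves", "arguments": {"newtons": 100, "series": [{"gripper": -1,"tx": 0.5,"ty": 0.2,"tz": -0.1,"turn": 0},{"gripper": -1,"tx": 1,"ty": 0.4,"tz": -0.2,"turn": 0},{"gripper": -1,"tx": 1.5,"ty": 0.4,"tz": -0.2,"turn": 0},{"gripper": -1,"tx": 2,"ty": 0.4,"tz": -0.2,"turn": 0},{"gripper": -1,"tx": 2.5,"ty": 0.4,"tz": -0.2,"turn": 0},{"gripper": -1,"tx": 3,"ty": 0.4,"tz": -0.2,"turn": 0},{"gripper": -1,"tx": 3.5,"ty": 0.4,"tz": -0.2,"turn": 0},{"gripper": -1,"tx": 4,"ty": 0.4,"tz": -0.2,"turn": 0},{"gripper": -1,"tx": 4,"ty": 0.4,"tz": -0.2,"turn": 0},{"gripper": -1,"tx": 4,"ty": 0.4,"tz": -0.2,"turn": 0}]}}

```text
time: 18.1
ee_pos: [0.5464, 0.1814, 0.0645]
orientation: [[0.001, -0.993, 0.119], [-0.003, 0.119, 0.993], [-1.0, -0.002, -0.003]]
contact_force: [-10.9, -5.5, 22.5]
opening: 0.166
```

```bash
python3 st.py; python3 -c "
from h import *
snap('wrist','w13')
snap('side','s13')"
```

```text
18.1 [0.54642 0.18141 0.06454] [[0.0012, -0.9929, 0.1193], [-0.003, 0.1193, 0.9929], [-1.0, -0.0016, -0.0028]] 0.166 [-10.86  -5.54  22.5 ] [-0.819  2.027  0.031]
pin rel tool y,z 0.43198130615584207 2.552200601678532
```

View pics/w13.png

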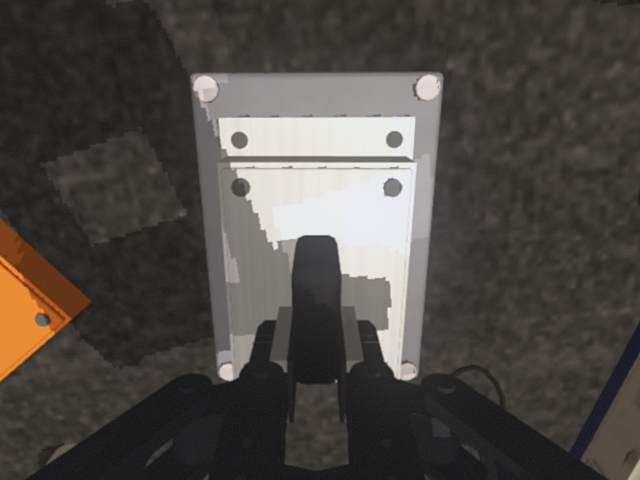

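View pics/s13.png

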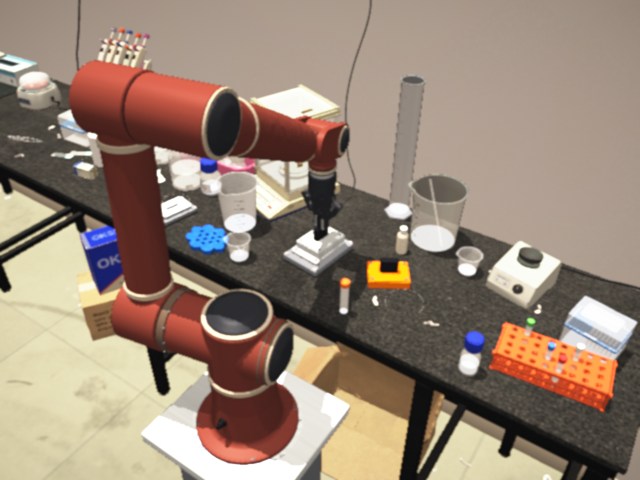

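The seat is on its stop: z held at 0.0645 while the force rose from 10.8 to 22.5 N. I ease the sideways load while keeping the push.

{"name": "apply_moves", "arguments": {"series": [{"gripper": -1,"tx": 3.7,"ty": 0.6,"tz": -0.2,"turn": 0},{"gripper": -1,"tx": 3.7,"ty": 0.9,"tz": -0.3,"turn": 0},{"gripper": -1,"tx": 3.7,"ty": 1.2,"tz": -0.4,"turn": 0},{"gripper": -1,"tx": 3.7,"ty": 1.4,"tz": -0.5,"turn": 0},{"gripper": -1,"tx": 3.7,"ty": 1.6,"tz": -0.5,"turn": 0},{"gripper": -1,"tx": 3.7,"ty": 1.6,"tz": -0.5,"turn": 0},{"gripper": -1,"tx": 3.7,"ty": 1.6,"tz": -0.5,"turn": 0},{"gripper": -1,"tx": 3.7,"ty": 1.6,"tz": -0.5,"turn": 0},{"gripper": -1,"tx": 3.7,"ty": 1.6,"tz": -0.5,"turn": 0},{"gripper": -1,"tx": 3.7,"ty": 1.6,"tz": -0.5,"turn": 0}]}}

```text
time: 19.2
ee_pos: [0.5464, 0.1814, 0.0646]
orientation: [[0.004, -0.993, 0.119], [-0.003, 0.119, 0.993], [-1.0, -0.004, -0.002]]
contact_force: [-6.7, -4.9, 18.2]
opening: 0.168
```

```bash
python3 st.py;  python3 -c "
from h import *
snap('scene','c14')
a=cv2.imread('pics/c14.png')[180:330,240:420];cv2.imwrite('pics/c14c.png',cv2.resize(a,None,fx=4,fy=4,interpolation=cv2.INTER_CUBIC))
a=cv2.imread('pics/s13.png')[170:300,240:400];cv2.imwrite('pics/s13c.png',cv2.resize(a,None,fx=4,fy=4,interpolation=cv2.INTER_CUBIC))"
```

```text
19.2 [0.54639 0.1814  0.06456] [[0.0042, -0.9929, 0.1192], [-0.0025, 0.1192, 0.9929], [-1.0, -0.0044, -0.002]] 0.168 [-6.67 -4.93 18.23] [-0.601  1.201 -0.041]
pin rel tool y,z 0.3988735551489649 2.57051409426582
```

View pics/c14c.png

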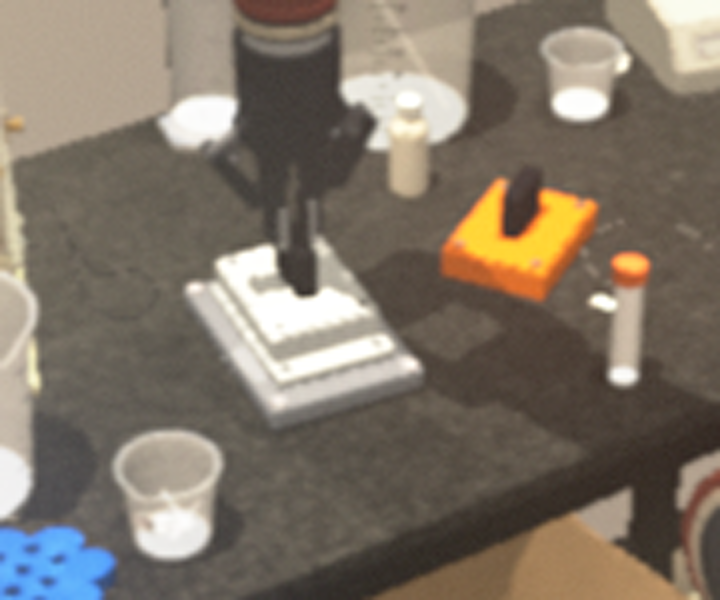

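View pics/s13c.png

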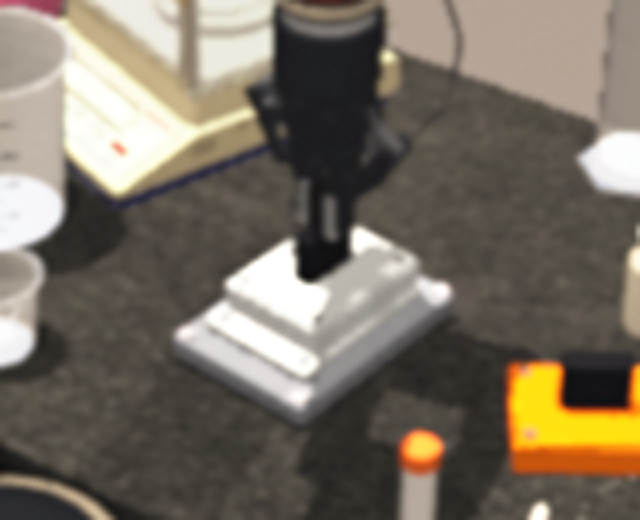

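```bash
python3 -c "
from h import *
for i in range(6): manip.camera('side')
"; python3 st.py; python3 -c "
from h import *
print(manip.close_job())"
```

```text
19.55 [0.54641 0.18138 0.06456] [[0.0042, -0.9929, 0.1192], [-0.0025, 0.1192, 0.9929], [-1.0, -0.0045, -0.002]] 0.163 [-8.14 -5.55 17.77] [-0.596  1.256  0.037]
pin rel tool y,z 0.42561475696416273 2.5891159732374964
the job is handed in; nothing more can be done
None
```

The cover is fitted on the larger fixture, pressed down to the seat's stop, and was still gripped and held down when I handed the job in at 19.6 s.

- **Fitting:** I gripped the metal cover by its handle and rested it lightly on the pin, about 10 mm to one side. I then slid it along the slot until the support force vanished and lowered it onto the seat.
- **Pressing:** The push rose about as the spring should (roughly 1.4 N/mm). After that, the height held at 64.5 mm while the force climbed from 10.8 to 22.5 N, so the seat is on its stop.
- **Last checks:** The downward push is steady at about 18 N and the grip is closed on the handle. The cover looks square and flat in the side, wrist and scene pictures. The bystanders in view and the orange cover are upright where they stood.
- **What did not come out clean:** A sideways force of about 8 to 10 N remains on the wrist and the tool is tilted about 0.3°. I tried once to relieve the sideways force and only partly succeeded. The cover's height works out at 31.4 mm against the stated 32 mm, which I put down to slight give or slip in the grip.

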